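Fit up a bead-test row, rub it clean and zero the wire counter

TASK

Get the weld carriage ready for a bead test: lay all the 50 x 60 mm steel coupons that are on the bench flat on the fixture in one straight row along its low fence, the 60 mm sides along the fence, butted tight against the fixed run-on tab and against each other with no gaps. Then, with the abrasive hand block held lengthwise along the row, rub along the row in a slow stroke with light, even pressure (set it down on the coupon farthest from the tab, pause briefly, slide it towards the tab and finish on the tab), and lay the block back in its tray, sole down. Also turn the wire counter's knob anticlockwise all the way back to its zero stop; leave the row tight, and the L-shaped magnet and the thin strip of offcut where they lie.

Things in the scene. Friction and masses are not known exactly. Their poses are not given: they have to be found in the camera images.
- fixture: Weld fixture, fixed: steel bed, top at z = 12 mm, over x = -45 to 70, y = -190 to 190 mm. Origin at bench level under the row's centre line; x away from the robot, y along the row towards the tab, z up. A low fence (5 mm above the bed, 10 mm wide) runs along the row, its face at x = +26.5 mm. In a tight row the coupons' centres are at x about 0 and y = 90, 30, -30, -90 mm.
- tab_face (a point): Foot of the tab's face that the first coupon butts against, at bed level, axes as the fixture's. The screwed-down run-on tab reaches 50 mm on in +y, is 50 mm wide, 15 mm high, level with the coupons. A rail 32 mm high runs 117 to 163 mm beyond the row in +x; its parked carriage and torch (156 mm high) stand over 35 mm from it in +x and 90 mm in +y.
- coupon_a: Steel test coupon, 50 mm along its own x, 60 mm along y, 15 mm thick, 0.35 kg, loose on the bench; four alike, two to four of them present. Origin at the centre of the underside.
- coupon_b: Steel test coupon, 50 mm along its own x, 60 mm along y, 15 mm thick, 0.35 kg, loose on the bench; four alike, two to four of them present. Origin at the centre of the underside.
- coupon_c: Steel test coupon, 50 mm along its own x, 60 mm along y, 15 mm thick, 0.35 kg, loose on the bench; four alike, two to four of them present. Origin at the centre of the underside.
- coupon_d: Steel test coupon, 50 mm along its own x, 60 mm along y, 15 mm thick, 0.35 kg, loose on the bench; four alike, two to four of them present. Origin at the centre of the underside.
- block: Abrasive hand block, 0.15 kg: 40 mm (its own x) by 90 mm (y), 51 mm high, a wooden grip ridge 26 mm wide (x), 72 mm long (y), from 21 to 51 mm above the origin. Under it a cushioned sole 40 x 90 mm. Origin: centre of the underside of the sole when the cushion is not squeezed. It lies in the tray at the start.
- pad (a joint): Squeeze of the block's cushioned sole in m: 0 free, at most 0.007; about 1.5 N per mm, so 3 to 4 mm is a light, even rubbing pressure (about 5 N). At rest its own weight squeezes it about 1 mm.
- tray: Shallow aluminium rest tray of the block, fixed: inside 62 mm (its x) by 130 mm (its y), floor 3 mm thick, rim 9 mm high. Origin: centre of its underside. The block lies lengthwise along the tray's y.
- counter (a joint): Pointer of the wire length counter in rad: 0 on the zero stop, up to 4.71 at full scale, growing clockwise seen from above; turn anticlockwise to reset. It stays where it is left (friction 0.05 N m).
- counter_grip (a point): Point on the knob's axis, 9 mm below the top of its grip bar (40 mm long, 12 mm wide, from 13 below to 9 above this point). It turns with the knob: x along the bar to the pointer's tip, z up. The flat dial face is 20 mm below it, radius 50 mm, on a housing 120 x 120 mm. An upright wire spool, 218 mm high, begins 135 mm from the axis on its right (-y) side.
- magnet: Bystander: L-shaped weld magnet, about 52 x 56 x 18 mm, loose, lying among the coupons. Origin near its middle, on the underside.
- offcut: Bystander: thin steel strip, 90 mm along its x, 22 x 6 mm, loose, between the fixture and the tray. Origin: centre of the underside.

How it is judged:
On the way, in this order (a step that is already met when the one before it is completed fails the run):
1. all coupons lie flat along the fence in one row, butted to the tab and to each other without empty places (every centre in its place of the tight row, at most 2 mm per joint away from the tab) (x of coupon_a in the frame of fixture between -0.007 and 0.004 m and z of coupon_a in the frame of fixture between 0.01 and 0.014 m and angle between the y axis of each of coupon_a, coupon_b, coupon_c, coupon_d and the y axis of fixture, either way round below 0.04 rad and angle between each of coupon_a, coupon_b, coupon_c, coupon_d's own z axis and vertical below 0.04 rad and (y of coupon_a in the frame of fixture between 0.088 and 0.092 m or y of coupon_a in the frame of fixture between 0.026 and 0.032 m or y of coupon_a in the frame of fixture between -0.036 and -0.028 m or y of coupon_a in the frame of fixture between -0.098 and -0.088 m) and x of coupon_b in the frame of fixture between -0.007 and 0.004 m and z of coupon_b in the frame of fixture between 0.01 and 0.014 m and (y of coupon_b in the frame of fixture between 0.088 and 0.092 m or y of coupon_b in the frame of fixture between 0.026 and 0.032 m or y of coupon_b in the frame of fixture between -0.036 and -0.028 m or y of coupon_b in the frame of fixture between -0.098 and -0.088 m) and x of coupon_c in the frame of fixture between -0.007 and 0.004 m and z of coupon_c in the frame of fixture between 0.01 and 0.014 m and (y of coupon_c in the frame of fixture between 0.088 and 0.092 m or y of coupon_c in the frame of fixture between 0.026 and 0.032 m or y of coupon_c in the frame of fixture between -0.036 and -0.028 m or y of coupon_c in the frame of fixture between -0.098 and -0.088 m) and x of coupon_d in the frame of fixture between -0.007 and 0.004 m and z of coupon_d in the frame of fixture between 0.01 and 0.014 m and (y of coupon_d in the frame of fixture between 0.088 and 0.092 m or y of coupon_d in the frame of fixture between 0.026 and 0.032 m or y of coupon_d in the frame of fixture between -0.036 and -0.028 m or y of coupon_d in the frame of fixture between -0.098 and -0.088 m) and (y of each of coupon_a, coupon_b, coupon_c, coupon_d in the frame of fixture above 0.06 m or y of coupon_a in the frame of fixture between 0.07 and 0.11 m or y of coupon_b in the frame of fixture between 0.07 and 0.11 m or y of coupon_c in the frame of fixture between 0.07 and 0.11 m or y of coupon_d in the frame of fixture between 0.07 and 0.11 m) and (y of each of coupon_a, coupon_b, coupon_c, coupon_d in the frame of fixture above 0 m or y of coupon_a in the frame of fixture between 0.01 and 0.05 m or y of coupon_b in the frame of fixture between 0.01 and 0.05 m or y of coupon_c in the frame of fixture between 0.01 and 0.05 m or y of coupon_d in the frame of fixture between 0.01 and 0.05 m) and (y of each of coupon_a, coupon_b, coupon_c, coupon_d in the frame of fixture above -0.06 m or y of coupon_a in the frame of fixture between -0.05 and -0.01 m or y of coupon_b in the frame of fixture between -0.05 and -0.01 m or y of coupon_c in the frame of fixture between -0.05 and -0.01 m or y of coupon_d in the frame of fixture between -0.05 and -0.01 m)), for 0.2 s.
2. the block, lengthwise, is pressed (1.5 to 20 N) on the coupon farthest from the tab, its centre over that coupon's middle (within 12 mm) or farther out (x of block in the frame of fixture between -0.02 and 0.02 m and angle between the y axis of block and the y axis of fixture, either way round below 0.2 rad and z of block in the frame of fixture between 0.016 and 0.03 m and (contact force between block and coupon_a between 1.5 and 20 N or contact force between block and coupon_b between 1.5 and 20 N or contact force between block and coupon_c between 1.5 and 20 N or contact force between block and coupon_d between 1.5 and 20 N) and (y of each of coupon_a, coupon_b, coupon_c, coupon_d in the frame of block above -0.012 m or y of each of coupon_a, coupon_b, coupon_c, coupon_d in the frame of block below 0.012 m) and y of block in the frame of fixture below 0.07 m), for 0.1 s.
3. it slides on along the row, short of the tab, kept in contact (1.5 to 20 N) for 0.7 s on end while moving (x of block in the frame of fixture between -0.02 and 0.02 m and angle between the y axis of block and the y axis of fixture, either way round below 0.2 rad and z of block in the frame of fixture between 0.016 and 0.03 m and (contact force between block and coupon_a between 1.5 and 20 N or contact force between block and coupon_b between 1.5 and 20 N or contact force between block and coupon_c between 1.5 and 20 N or contact force between block and coupon_d between 1.5 and 20 N or contact force between block and fixture between 1.5 and 20 N) and not ((y of each of coupon_a, coupon_b, coupon_c, coupon_d in the frame of block above -0.012 m or y of each of coupon_a, coupon_b, coupon_c, coupon_d in the frame of block below 0.012 m) and y of block in the frame of fixture below 0.07 m) and y of block in the frame of fixture below 0.115 m and linear speed of block above 0.008 m/s), for 0.7 s.
4. still pressed (1.5 to 20 N), the block's centre comes over the tab (x of block in the frame of fixture between -0.02 and 0.02 m and angle between the y axis of block and the y axis of fixture, either way round below 0.2 rad and z of block in the frame of fixture between 0.016 and 0.03 m and (contact force between block and coupon_a between 1.5 and 20 N or contact force between block and coupon_b between 1.5 and 20 N or contact force between block and coupon_c between 1.5 and 20 N or contact force between block and coupon_d between 1.5 and 20 N or contact force between block and fixture between 1.5 and 20 N) and y of block in the frame of fixture above 0.12 m), for 0.05 s.
At the end, for the whole second after the job is handed in: All coupons present lie flat, within 8 mm of the fence and 0.04 rad of square to it, in one tight row from the tab: no empty places, each centre at most 2 mm per joint farther from the tab than with no gaps; counter under 0.06 rad; block sole down in its tray; all at rest, let go (all of step 1 and linear speed of each of coupon_a, coupon_b, coupon_c, coupon_d, block below 0.02 m/s and value of joint counter below 0.06 rad and x of block in the frame of tray between -0.014 and 0.014 m and y of block in the frame of tray between -0.024 and 0.024 m and z of block in the frame of tray below 0.006 m and angle between block's own z axis and vertical below 0.12 rad and angle between the y axis of block and the y axis of tray, either way round below 0.3 rad); the robot touches nothing.
It fails at once if the magnet or the offcut is shifted by more than 50 mm (distance of any of magnet, offcut from where it was at the start of the episode above 0.05 m).
Of coupon_a, coupon_b, coupon_c, coupon_d only 2 to 4 are there at a start; the rules pass over those that are not, and their reading is None.
At some moment in a run one of coupon_a, coupon_b, coupon_c, coupon_d may be knocked a few centimetres aside while the robot is not near it.
Once in a run the grip may slacken for a moment while it holds something.
It also fails if it takes over 210 s, if anything falls off the work surface, if the arm or the gripper's body presses on something with over 40 N, if the wrist force passes 120 N, or if a joint passes its speed limit or range.

ROBOT

A 7-joint arm with a two-finger parallel gripper is mounted at the origin on the work surface. World frame = base frame: x ahead of the robot, y to its left, z up, the work surface at z = 0. Lengths are in m, angles in rad, forces in N, time in s.
With the tool pointing down it reaches from about 0.35 to 0.9 m from the base axis. Payload 8.1 kg.
Tool frame: the origin (TCP) lies on the centre line of the jaws, within the pads' length; the fingertips stand 11 mm ahead of it and the grasp point (between the pads) lies 8 mm behind it (arm.nose_length is the distance from the TCP to the fingertips, in m); z points along the fingers, y is the line along which they close (so a half turn about z gives the same grasp; the last joint's range is limited). The gripper opens to 92 mm and grips with 3 to 60 N. Pads are 19 mm wide; open, the fingers measure 130 mm over their backs; the gripper's body (75 mm by 190 mm) begins 47 mm behind the grasp point.
Start: joints at [1, 0.434, 0.025, 1.573, -0.012, 1.134, -0.075], TCP at [0.282, -0.558, 0.238] pointing down, gripper open.
Joint ranges: [-2.62, 2.62], [-0.44, 2.09], [-1.27, 1.32], [0.08, 2.57], [-1.32, 4.46], [0.12, 2], [-2.74, 2.74]. Speed limits (rad/s): [2.22, 2.22, 3.01, 3.01, 3.14, 3.14, 3.14].

INTERFACE

Orientations are given as a rotation vector (axis times angle).
In Python, from cell import arm gives the robot as it stands.
- The arm moves only by the tool jog_arm, never from a script. Its argument "moves" is a list of rows, each a list of 4 numbers: the shift along the tool's x, y, z in m, then the turn about the tool's z in rad. In form: [[tx, ty, tz, spin], ...]. A call has 1 to 20 rows; each row is the pose to reach, as a shift and turn from the pose commanded when the call began, along the tool's axes at that moment; what a row does not reach only later rows make up. A row lasts 1/8 s, in which the tool goes at most 62.5 mm and 10.7 degrees, less where a joint would pass 70% of its speed; a pose out of reach is approached as far as the arm can. A call with a gripper value outside its range is refused whole. "hand" is the finger opening in m, from 0 to 0.0918, set as the call begins (left out, the last holds). The fingers move at their own pace and stop on an object; "newtons" is the grip in N (left out, the last holds). Time passes only in rows, so rows that repeat a pose let the fingers close. It gives the time, the measured TCP pose, the force, the opening and the grip force at its end, in the units of the state.
- arm.observe(): the state, without advancing time (a new reading comes with each control period).
- arm.get_image(name): name is "side" or "top" or "wrist"; returns a dict with "color" (400x640x3 uint8, red, green, blue), "z_map" (400x640 float32, m along the optical axis (not along the pixel's ray), 0 where there is no reading), "fx", "fy", "cx", "cy" (pixels), "rvec" (rotation vector, rad) and "tvec" (3), from world to camera coordinates, as OpenCV has them. Camera axes: x right, y down, z forward; pixel columns grow to the right and rows downward; lengths in m; the calibration is good to about 2 mm. A picture is of the moment at which its call begins.
- arm.sign_off(): hands the job in; it is judged then, once.
The state is a dict: "clock": time; "joints": joint angles; "dq": joint speeds; "joint_efforts": joint torques, N m; "position": TCP position; "ee_rot": TCP orientation; "force": force on the tool from outside, world axes, zero at the start; "ft_torque": the same for the moment, N m; "width": opening from 0.0 (shut) to 1.0 (fully open); "gripper_force": force on a finger pad.
Only numpy, scipy, OpenCV 4.12 (cv2) and the standard library are available. Lean on these libraries where they do the work, as an engineer would, in place of code of your own. Each camera call takes 0.05 s, during which the arm holds its last target. There are 200 camera calls.

## Working session

There is one attempt and no reset: what is moved stays moved. The work goes in short steps, Python scripts to look and compute and a tool call to move; the robot and the scene stay as the last step left them, time stands still between calls to the robot, and variables do not carry over. Pictures are saved under pics/ and viewed, at most 14 in all, crops included, and the job is handed in when it is done.

Besides the shell and the picture viewer there is one more tool, called after "Request:" in YAML: its name, and indented under it one key for each argument. jog_arm: Moves the arm, as the interface text tells. Its arguments: {"type":"object","properties":{"moves":{"type":"array"},"hand":{"type":"number"},"newtons":{"type":"number"}},"required":["moves"]}

```bash
mkdir -p pics; ls
cat > h.py <<'E'
import numpy as np, cv2, json
from cell import arm
from scipy.spatial.transform import Rotation as R
def snap(n,tag):
    im=arm.get_image(n); cv2.imwrite(f'pics/{tag}.png',im['color'][:,:,::-1]); np.savez(f'pics/{tag}.npz',**im); return im
def load(tag): return dict(np.load(f'pics/{tag}.npz'))
def cam(im):
    Rm=cv2.Rodrigues(np.array(im['rvec'],float))[0]; return Rm,np.array(im['tvec'],float).ravel()
def ray(im,u,v):
    Rm,t=cam(im); d=Rm.T@np.array([(u-im['cx'])/im['fx'],(v-im['cy'])/im['fy'],1.]); return -Rm.T@t,d
def onplane(im,u,v,z):
    o,d=ray(im,u,v); return o+d*(z-o[2])/d[2]
def pts(im):
    Rm,t=cam(im); z=im['z_map']; v,u=np.mgrid[:z.shape[0],:z.shape[1]]
    P=np.stack([(u-im['cx'])/im['fx']*z,(v-im['cy'])/im['fy']*z,z],-1); P=(P-t)@Rm; P[z==0]=np.nan; return P
def st():
    s=arm.observe(); print('t',s['clock'],'p',np.round(s['position'],4),'r',np.round(s['ee_rot'],3),'F',np.round(s['force'],1),'w',round(float(s['width'])*91.8,1),'gf',s['gripper_force'],'q',np.round(s['joints'],2)); return s
E
python3 - <<'E'
from h import *
st()
for n in('top','side','wrist'):
    im=snap(n,n+'0'); Rm,t=cam(im); print(n,-Rm.T@t,Rm[2],im['fx'])
E
```

```text
pics
t 0.0 p [ 0.2815 -0.5574  0.2369] r [-3.055e+00 -7.280e-01  1.000e-03] F [-0.4  0.9  0.4] w 92.0 gf 0.0 q [ 1.    0.44  0.02  1.57 -0.01  1.13 -0.08]
top [0.40553    0.03796034 0.91810047] [ 0.14763595 -0.02650367 -0.98868659] 361.847402767385
side [-0.02950749  0.69520559  0.96362952] [ 0.46526959 -0.54227544 -0.69961529] 482.822655986878
wrist [ 0.35310018 -0.52150931  0.38402324] [-0.26374945 -0.13198171 -0.95551926] 353.37075077914784
```

View pics/top0.png

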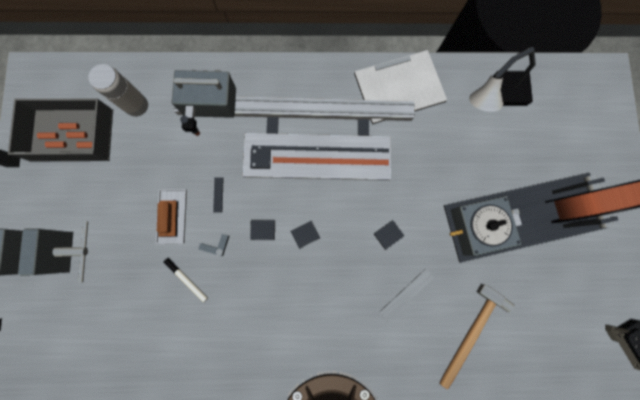

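View pics/side0.png

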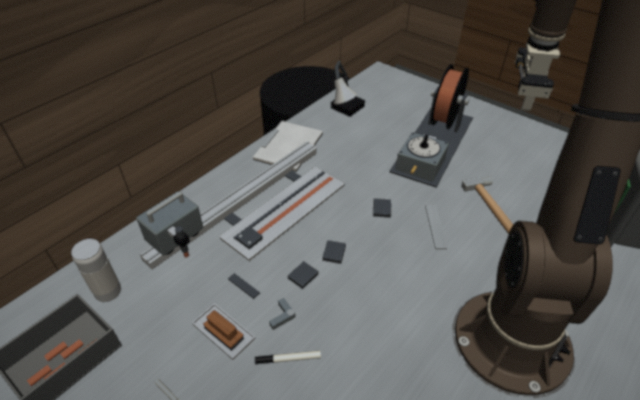

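Top view: image up is +x, left is +y. Fixture spans (243–392, 133–180), with the tab at (261,158). There are three coupons, at (262,229), (305,234) and (388,235). The magnet is near (215,245), the offcut at (218,194), block and tray at (172,216), the counter at (492,225). The side view agrees: coupons (303,274), (334,251), (382,208), counter (424,147).

Run:
```python
from h import *
T=load('top0');S=load('side0')
PT=pts(T)
def seg(im,box,th):
    x0,y0,x1,y1=box; g=cv2.cvtColor(im['color'],cv2.COLOR_RGB2GRAY)[y0:y1,x0:x1]
    m=(g<th).astype(np.uint8); c=max(cv2.findContours(m,0,2)[0],key=cv2.contourArea); r=cv2.minAreaRect(c)
    return (r[0][0]+x0,r[0][1]+y0),r[1],cv2.boxPoints(r)+[x0,y0]
def tri(a,b):
    o1,d1=ray(T,*a);o2,d2=ray(S,*b); d1/=np.linalg.norm(d1);d2/=np.linalg.norm(d2)
    A=np.stack([d1,-d2],1); k=np.linalg.lstsq(A,o2-o1,rcond=None)[0]; p,q=o1+k[0]*d1,o2+k[1]*d2; return (p+q)/2,np.linalg.norm(p-q)
bx={'c1':((245,215,280,245),(285,255,322,290)),'c2':((285,217,324,252),(320,236,350,266)),'c3':((368,217,408,254),(368,193,397,222)),'off':((208,172,229,217),(224,268,264,302))}
for k,(a,b) in bx.items():
    ca,sa,pa=seg(T,a,90); cb,sb,pb=seg(S,b,90)
    p,e=tri(ca,cb); zs=PT[int(ca[1]),int(ca[0])]
    W=np.array([onplane(T,*q,.015)for q in pa]); 
    print(k,np.round(ca),np.round(sa),'tri',np.round(p,4),'gap',round(e,4),'depth',np.round(zs,4),'edges',np.round(np.linalg.norm(np.diff(W[:3],axis=0)[:,:2],axis=1),4),'ang',np.round(np.degrees(np.arctan2(*(W[1]-W[0])[[1,0]])),1))
for n,u,v in[('tab',261,158),('fxc',330,157),('fxTL',243,133),('fxTR',391,134),('fxBL',243,180),('fxBR',391,180),('tray',172,240),('block',167,217),('bench',300,290),('knob',492,225),('dial',480,235),('mag',222,243)]:
    print(n,np.round(PT[v,u],4))
```

```text
c1 [262. 230.] [19. 23.] tri [0.4684 0.1652 0.0079] gap 0.0013 depth [0.4686 0.1651 0.0155] edges [0.0571 0.0472] ang -90.7
c2 [305. 234.] [19. 23.] tri [0.4556 0.0595 0.0089] gap 0.0014 depth [0.4551 0.061  0.0128] edges [0.0567 0.0468] ang -64.0
c3 [388. 234.] [19. 23.] tri [ 0.4515 -0.1507  0.0091] gap 0.0005 depth [ 0.4522 -0.1486  0.0162] edges [0.0591 0.0475] ang -54.5
off [218. 194.] [33.  8.] tri [0.559  0.2796 0.0028] gap 0.0009 depth [0.5593 0.2783 0.0069] edges [0.0201 0.0841] ang -90.5
tab [0.6477 0.1683 0.0242]
fxc [ 0.6522 -0.0072  0.0124]
fxTL [ 7.222e-01  2.197e-01 -5.000e-04]
fxTR [ 0.7176 -0.1711 -0.0015]
fxBL [ 0.5967  0.2176 -0.0017]
fxBR [ 0.593  -0.1657 -0.0009]
tray [0.445  0.3907 0.0008]
block [0.4974 0.3852 0.0522]
bench [0.3181 0.0721 0.0018]
knob [ 0.4647 -0.3668  0.109 ]
dial [ 0.4439 -0.3518  0.0783]
mag [0.4353 0.2623 0.0174]
```

Three coupons are present, with tops at about 15 mm in both triangulation and depth. I'll start with the counter, since it is nearest.

```bash
cat >> h.py <<'E'
def go(x,y,z,yaw=None):
    s=arm.observe(); p=np.array(s['position']); M=R.from_rotvec(s['ee_rot']).as_matrix(); cy=np.arctan2(M[1,0],M[0,0])
    d=M.T@(np.array([x,y,z])-p); sp=0
    if yaw is not None: sp=-((yaw-cy+np.pi/2)%np.pi-np.pi/2)
    print('cur',np.round(p,4),'yaw',round(cy,4),'q7',round(s['joints'][6],2),'-> move',np.round(d,4),'spin',round(sp,4))
E
python3 - <<'E'
from h import *
go(.465,-.367,.23)
S=load('side0');T=load('top0')
# knob two-view
o1,d1=ray(T,492,225);o2,d2=ray(S,424,141)
k=np.linalg.lstsq(np.stack([d1,-d2],1),o2-o1,rcond=None)[0];print(o1+k[0]*d1,o2+k[1]*d2)
E
```

```text
cur [ 0.2816 -0.5575  0.2371] yaw 0.4678 q7 -0.08 -> move [ 0.2496 -0.0874  0.0072] spin 0
[ 0.46459819 -0.36630006  0.11005562] [ 0.4642472  -0.36653859  0.1101493 ]
```

Request:
jog_arm:
  moves:
    - [0.06,-0.02,0,0]
    - [0.12,-0.04,0,0]
    - [0.18,-0.06,0,0]
    - [0.25,-0.087,0,0]
    - [0.25,-0.087,0,0]
    - [0.25,-0.087,0,0]
    - [0.25,-0.087,0,0]

```text
clock: 1.02
position: [0.4641, -0.3694, 0.2376]
ee_rot: [3.057, 0.724, -0.002]
force: [-0.5, -0.7, -0.2]
width: 1.002
gripper_force: 0.0
```

Run:
```python
from h import *
st(); im=snap('wrist','w1')
```

```text
t 1.025 p [ 0.4641 -0.3694  0.2376] r [ 3.057e+00  7.240e-01 -2.000e-03] F [-0.5 -0.7 -0.2] w 91.9 gf 0.0 q [ 0.62  0.39 -0.05  1.65  0.02  1.11 -0.54]
```

View pics/w1.png

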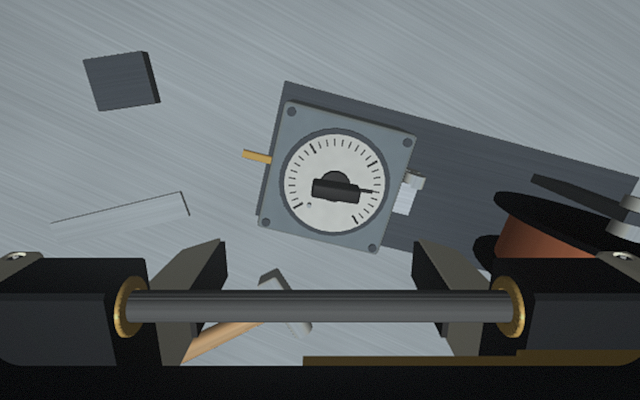

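Wrist view: dial centre is near (334,181), the bar runs (313–360, 190) and the pointer tip is at (380,191). The zero mark is at lower left, (298,206)/(309,205), and the scale end is near (357,221). So roughly 4 rad anticlockwise is needed.

Run:
```python
from h import *
im=load('w1'); g=cv2.cvtColor(im['color'],cv2.COLOR_RGB2GRAY); P=pts(im)
roi=np.zeros_like(g); cv2.circle(roi,(334,181),60,255,-1)
m=((g>140)&(roi>0)).astype(np.uint8); c=max(cv2.findContours(m,0,2)[0],key=cv2.contourArea); c=cv2.convexHull(c)
for z in(.080,):
    W=np.array([onplane(im,*q[0],z)[:2] for q in c]).astype(np.float32); print(cv2.minEnclosingCircle(W), cv2.fitEllipse(W))
C=np.array(cv2.minEnclosingCircle(W)[0]); 
b=((g<60)&(roi>0)); 
# top of bar by depth
mb=b&(P[:,:,2]>.103); Q=P[mb]; print('bar top z',np.median(Q[:,2]),'n',len(Q))
ctr,sz,a=cv2.minAreaRect(Q[:,:2].astype(np.float32)); print('bar',ctr,sz,a)
o=onplane(im,380,191,.09); print('tip',o,np.degrees(np.arctan2(o[1]-C[1],o[0]-C[0])))
z0=onplane(im,298,206,.08);z1=onplane(im,357,221,.08)
for z in(z0,z1): print('mark',np.degrees(np.arctan2(z[1]-C[1],z[0]-C[0])))
```

```text
((0.4686150550842285, -0.3821501135826111), 0.045082107186317444) ((0.46870672702789307, -0.38222736120224), (0.0896303728222847, 0.08971710503101349), 163.97616577148438)
bar top z 0.10924603752195852 n 545
bar (0.4687347412109375, -0.38193026185035706) (0.01194055937230587, 0.03914475440979004) 18.117216110229492
tip [ 0.48372211 -0.41883518  0.09      ] -67.61793763904657
mark 148.34510804519022
mark -121.28327788903418
```

Run:
```python
from h import *
go(.4687,-.382,.097,-1.25)
```

```text
cur [ 0.4641 -0.3695  0.2376] yaw 0.4645 q7 -0.54 -> move [-0.0013  0.0132  0.1406] spin -1.4271
```

Request:
jog_arm:
  moves:
    - [-0.001,0.013,0.01,0.18]
    - [-0.001,0.013,0.02,0.36]
    - [-0.001,0.013,0.03,0.54]
    - [-0.001,0.013,0.03,0.72]
    - [-0.001,0.013,0.03,0.9]
    - [-0.001,0.013,0.03,1.08]
    - [-0.001,0.013,0.03,1.26]
    - [-0.001,0.013,0.03,1.44]
    - [-0.001,0.013,0.03,1.62]
    - [-0.001,0.013,0.03,1.714]
    - [-0.001,0.013,0.06,1.714]
    - [-0.001,0.013,0.09,1.714]
    - [-0.001,0.013,0.11,1.714]
    - [-0.001,0.013,0.11,1.714]
  hand: 0.05

```text
clock: 2.82
position: [0.4687, -0.3803, 0.1265]
ee_rot: [2.548, -1.836, -0.005]
force: [-1.0, -0.0, -0.1]
width: 0.545
gripper_force: 0.0
```

Run:
```python
from h import *
st();go(.4687,-.382,.097,-1.25)
```

```text
t 2.825 p [ 0.4687 -0.3803  0.1265] r [ 2.548 -1.836 -0.005] F [-1.  -0.  -0.1] w 50.1 gf 0.0 q [ 0.37  0.52  0.32  1.77 -0.2   0.88 -2.04]
cur [ 0.4687 -0.3803  0.1265] yaw -1.2487 q7 -2.04 -> move [0.0016 0.0005 0.0295] spin 0.0013
```

Request:
jog_arm:
  moves:
    - [0.002,0.001,0.015,0]
    - [0.002,0.001,0.03,0]
    - [0.002,0.001,0.03,0]

```text
clock: 3.2
position: [0.4696, -0.3813, 0.0965]
ee_rot: [2.551, -1.834, -0.003]
force: [-0.5, 0.3, -0.0]
width: 0.545
gripper_force: 0.0
```

Request:
jog_arm:
  moves:
    - [0,0,0,0]
    - [0,0,0,0]
    - [0,0,0,0]
    - [0,0,0,0]
  hand: 0
  newtons: 15

```text
clock: 3.7
position: [0.4704, -0.3827, 0.0989]
ee_rot: [2.55, -1.834, 0.003]
force: [-10.5, -4.5, 7.4]
width: 0.161
gripper_force: 8.7
```

Request:
jog_arm:
  moves:
    - [0,0,0,-0.17]
    - [0,0,0,-0.34]
    - [0,0,0,-0.51]
    - [0,0,0,-0.68]
    - [0,0,0,-0.85]
    - [0,0,0,-1.02]
    - [0,0,0,-1.19]
    - [0,0,0,-1.36]
    - [0,0,0,-1.53]
    - [0,0,0,-1.7]
    - [0,0,0,-1.7]

```text
clock: 5.08
position: [0.4697, -0.3819, 0.0988]
ee_rot: [-3.06, -0.71, 0.001]
force: [-4.6, 2.9, 11.2]
width: 0.132
gripper_force: 18.3
```

Run:
```python
from h import *
s=st();print(s['ft_torque'])
```

```text
t 5.075 p [ 0.4697 -0.3819  0.0988] r [-3.06e+00 -7.10e-01  1.00e-03] F [-4.6  2.9 11.2] w 12.1 gf 18.257087379461154 q [ 0.7   0.55 -0.16  1.76  0.11  0.84 -0.62]
[0.56496113 1.11097929 0.00396398]
```

Request:
jog_arm:
  moves:
    - [0,0,-0.002,-0.17]
    - [0,0,-0.002,-0.34]
    - [0,0,-0.002,-0.51]
    - [0,0,-0.002,-0.68]
    - [0,0,-0.002,-0.85]
    - [0,0,-0.002,-1.02]
    - [0,0,-0.002,-1.19]
    - [0,0,-0.002,-1.36]
    - [0,0,-0.002,-1.53]
    - [0,0,-0.002,-1.7]
    - [0,0,-0.002,-1.87]
    - [0,0,-0.002,-1.98]
    - [0,0,-0.002,-1.98]

```text
clock: 6.7
position: [0.4681, -0.3817, 0.0989]
ee_rot: [-1.086, -2.943, 0.001]
force: [-5.2, 0.8, -2.0]
width: 0.128
gripper_force: 16.2
```

Request:
jog_arm:
  moves:
    - [0,0,0,-0.06]
    - [0,0,0,-0.12]
    - [0,0,0,-0.12]

```text
clock: 7.08
position: [0.4681, -0.3818, 0.099]
ee_rot: [-0.909, -3.003, 0.001]
force: [-4.9, 1.1, -0.7]
width: 0.131
gripper_force: 16.0
```

Run:
```python
from h import *
s=st();print(s['ft_torque']);go(.4687,-.382,.097,2.6)
```

```text
t 7.075 p [ 0.4681 -0.3818  0.099 ] r [-9.090e-01 -3.003e+00  1.000e-03] F [-4.9  1.1 -0.7] w 12.0 gf 16.049269049326256 q [ 1.06  0.65 -0.69  1.73  0.5   0.95  1.15]
[0.26669426 0.98903259 0.04226165]
cur [ 0.4681 -0.3818  0.099 ] yaw 2.5537 q7 1.15 -> move [-0.0006  0.0002  0.002 ] spin -0.0463
```

Request:
jog_arm:
  moves:
    - [0,0,0,-0.05]
    - [0,0,0,-0.1]
    - [0,0,0,-0.15]
    - [0,0,0,-0.15]

```text
clock: 7.58
position: [0.4686, -0.3821, 0.099]
ee_rot: [-0.684, -3.063, 0.0]
force: [-5.1, 0.2, -3.0]
width: 0.15
gripper_force: 16.2
```

Run:
```python
from h import *
s=st();print(s['ft_torque']);go(.4687,-.382,.097,2.6)
```

```text
t 7.575 p [ 0.4686 -0.3821  0.099 ] r [-0.684 -3.063  0.   ] F [-5.1  0.2 -3. ] w 13.8 gf 16.21385962974273 q [ 1.08  0.66 -0.73  1.73  0.53  0.96  1.27]
[ 0.0078599   0.88487967 -0.34624507]
cur [ 0.4686 -0.3821  0.099 ] yaw 2.7019 q7 1.27 -> move [-0.      0.0002  0.002 ] spin 0.1019
```

Torque rose to −0.35 N·m and the pads twisted on the bar, so the knob is on its zero stop. Release it, lift, and move to coupon 3.

Request:
jog_arm:
  moves:
    - [0,0,0,0]
    - [0,0,0,0]
    - [0,0,0,0]
    - [0,0,-0.05,0]
    - [0,0,-0.1,0]
    - [0,0,-0.12,0]
    - [0,0,-0.12,0]
  hand: 0.05

```text
clock: 8.45
position: [0.4716, -0.382, 0.2217]
ee_rot: [0.681, 3.063, -0.002]
force: [-0.1, -0.7, -0.1]
width: 0.545
gripper_force: 0.0
```

Run:
```python
from h import *
st();im=snap('wrist','w2');cv2.imwrite('pics/w2.png',im['color'][:,:,::-1]);go(.4520,-.150,.17,2.19)
```

```text
t 8.45 p [ 0.4716 -0.382   0.2217] r [ 6.810e-01  3.063e+00 -2.000e-03] F [-0.1 -0.7 -0.1] w 50.0 gf 0.0 q [ 1.12  0.54 -0.8   1.6   0.41  1.18  1.37]
cur [ 0.4707 -0.3819  0.2201] yaw 2.7037 q7 1.37 -> move [0.1154 0.2021 0.0499] spin 0.5137
```

View pics/w2.png

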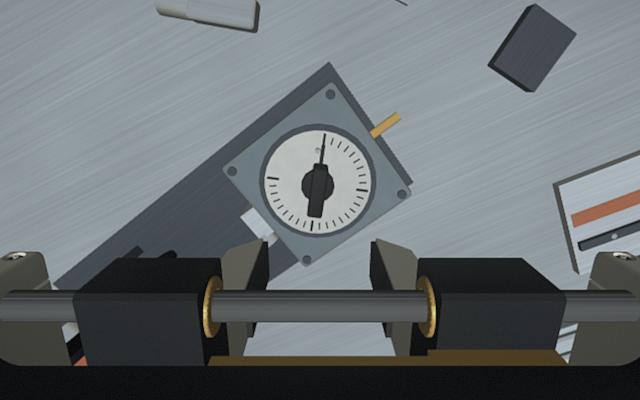

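The pointer at (324,134) sits on the first tick, by the zero dot, so the counter is reset. Coupon 3 shows at (532,47).

Request:
jog_arm:
  moves:
    - [0.03,0.05,0,0.17]
    - [0.06,0.1,0,0.34]
    - [0.09,0.15,0.0,0.514]
    - [0.115,0.202,0.0,0.514]
    - [0.115,0.202,0.0,0.514]
    - [0.115,0.202,0.0,0.514]
    - [0.115,0.202,0.0,0.514]
  hand: 0.08

```text
clock: 9.38
position: [0.4516, -0.1515, 0.2191]
ee_rot: [-1.442, -2.79, 0.0]
force: [0.1, -0.2, -0.5]
width: 0.872
gripper_force: 0.0
```

```bash
cat >> h.py <<'E'
def rects(im,z=.015,lo=1500,hi=5000,th=80):
    """dark patches at about height z in wrist view -> centre, sizes, yaw of the long side (deg)"""
    g=cv2.cvtColor(im['color'],cv2.COLOR_RGB2GRAY); P=pts(im)
    m=((g<th)&(abs(P[:,:,2]-z)<.006)).astype(np.uint8); m=cv2.morphologyEx(m,cv2.MORPH_OPEN,np.ones((3,3)))
    for c in cv2.findContours(m,0,1)[0]:
        if cv2.contourArea(c)<300: continue
        W=np.array([onplane(im,*q[0],z)[:2] for q in c]).astype(np.float32)
        r=cv2.minAreaRect(W); B=cv2.boxPoints(r); e=[B[1]-B[0],B[2]-B[1]]; l=max(e,key=np.linalg.norm)
        zz=P[:,:,2][cv2.drawContours(np.zeros_like(m),[c],-1,1,-1)>0]
        print('rect c',np.round(r[0],4),'size',np.round(sorted(r[1]),4),'yaw',round(np.arctan2(l[1],l[0])%np.pi,3),'z',np.round(np.nanmedian(zz),4),'px',np.round(c.reshape(-1,2).mean(0)))
E
python3 - <<'E'
from h import *
st();im=snap('wrist','w3');rects(im);go(.4520,-.150,.17,2.19)
E
```

```text
t 9.375 p [ 0.4516 -0.1515  0.2191] r [-1.442 -2.79   0.   ] F [ 0.1 -0.2 -0.5] w 80.1 gf 0.0 q [ 0.85  0.32 -0.79  1.9   0.26  1.03  0.57]
rect c [ 0.7609 -0.0208] size [0.0132 0.0467] yaw 1.538 z 0.0147 px [624. 236.]
rect c [ 0.4524 -0.1521] size [0.049  0.0594] yaw 2.176 z 0.0152 px [319. 172.]
rect c [ 0.23   -0.3452] size [0.0085 0.1416] yaw 2.532 z 0.014 px [ 36. 196.]
rect c [ 0.675 -0.022] size [0.0131 0.1887] yaw 1.539 z 0.017 px [572. 188.]
rect c [0.4659 0.0364] size [0.021  0.0526] yaw 0.617 z 0.0151 px [454.  11.]
cur [ 0.4517 -0.1514  0.2192] yaw 2.1875 q7 0.57 -> move [0.0009 0.0011 0.0492] spin -0.0025
```

Run:
```python
from h import *
go(.4524,-.1521,.0185,2.176)
```

```text
cur [ 0.4517 -0.1514  0.2192] yaw 2.1875 q7 0.57 -> move [-1.100e-03  2.000e-04  2.007e-01] spin 0.0115
```

Request:
jog_arm:
  moves:
    - [-0.001,0,0.05,0.012]
    - [-0.001,0,0.1,0.012]
    - [-0.001,0,0.14,0.012]
    - [-0.001,0,0.17,0.012]
    - [-0.001,0,0.19,0.012]
    - [-0.001,0,0.2,0.012]
    - [-0.001,0,0.2,0.012]

```text
clock: 10.3
position: [0.4523, -0.1512, 0.0193]
ee_rot: [-1.457, -2.782, 0.0]
force: [0.0, 0.1, 0.6]
width: 0.873
gripper_force: 0.0
```

Request:
jog_arm:
  moves:
    - [0,0,0,0]
    - [0,0,0,0]
    - [0,0,0,0]
    - [0,0,0,0]
  hand: 0.03
  newtons: 40

```text
clock: 10.8
position: [0.4525, -0.1511, 0.0201]
ee_rot: [1.456, 2.783, -0.001]
force: [-0.7, -0.8, 4.2]
width: 0.535
gripper_force: 40.0
```

Run:
```python
from h import *
go(.648,.06,.14,1.55)
```

```text
cur [ 0.4525 -0.1511  0.0201] yaw 2.1775 q7 0.27 -> move [ 0.0619  0.281  -0.12  ] spin 0.6275
```

Request:
jog_arm:
  moves:
    - [0,0,-0.04,0]
    - [0,0,-0.08,0]
    - [0.01,0.04,-0.12,0.15]
    - [0.02,0.09,-0.12,0.3]
    - [0.03,0.14,-0.12,0.45]
    - [0.04,0.19,-0.12,0.6]
    - [0.055,0.24,-0.12,0.628]
    - [0.062,0.281,-0.12,0.628]
    - [0.062,0.281,-0.12,0.628]
    - [0.062,0.281,-0.12,0.628]
    - [0.062,0.281,-0.12,0.628]

```text
clock: 12.18
position: [0.6472, 0.0587, 0.1394]
ee_rot: [2.246, 2.196, -0.002]
force: [0.3, 0.9, -3.6]
width: 0.534
gripper_force: 40.0
```

Run:
```python
from h import *
st();im=snap('wrist','w4')
```

```text
t 12.175 p [0.6472 0.0587 0.1394] r [ 2.246e+00  2.196e+00 -2.000e-03] F [ 0.3  0.9 -3.6] w 49.0 gf 39.99759614467621 q [ 0.17  0.62 -0.53  1.58  0.35  1.03 -0.49]
```

View pics/w4.png

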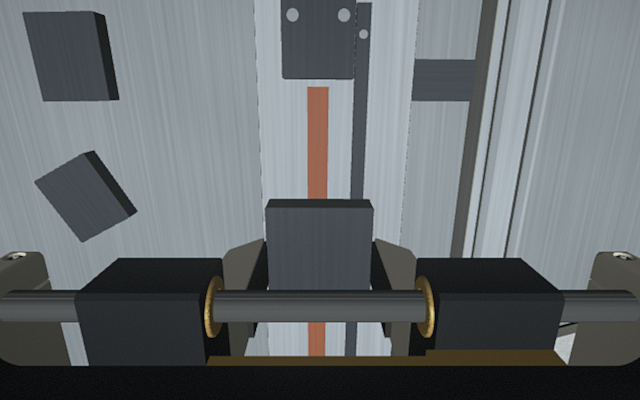

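The tab's front edge is at row 79 (cols 282–354). The fence runs along cols 351–357, the orange centre strip is at col 317, and the held coupon covers (267–373, 200–290).

Run:
```python
from h import *
im=load('w4'); g=cv2.cvtColor(im['color'],cv2.COLOR_RGB2GRAY).astype(float); P=pts(im)
# tab edge: per column, row of the max gradient near 79
E=[]
for u in range(288,348,3):
    col=g[70:90,u]; d=np.diff(col); v=70+np.argmax(d)+.5; E.append(onplane(im,u,v,.027)[:2])
E=np.array(E); a,b=np.polyfit(E[:,0],E[:,1],1); print('tab edge y at x=.648',a*.648+b,'slope',a,'res',np.std(E[:,1]-a*E[:,0]-b))
F=[]
for v in range(95,190,5):
    row=g[v,335:368]; d=np.diff(row); u=335+np.argmin(d)+.5; F.append(onplane(im,u,v,.017)[:2])
F=np.array(F); a2,b2=np.polyfit(F[:,1],F[:,0],1); print('fence x at y=.113',a2*.113+b2,'slope dx/dy',a2,'res',np.std(F[:,0]-a2*F[:,1]-b2))
L=[];Rr=[]
for v in range(15,70,5):
    row=g[v,270:300]; L.append(onplane(im,270+np.argmin(np.diff(row))+.5,v,.027)[:2])
L=np.array(L);a3,b3=np.polyfit(L[:,1],L[:,0],1);print('tab left x',a3*.17+b3,'slope',a3)
O=[]
hsv=cv2.cvtColor(im['color'],cv2.COLOR_RGB2HSV)
for v in range(95,190,5):
    u=np.where(hsv[v,295:340,1]>100)[0]; O.append(onplane(im,295+u.mean(),v,.012)[:2])
O=np.array(O);a4,b4=np.polyfit(O[:,1],O[:,0],1);print('orange x at .113',a4*.113+b4,'slope',a4)
print('z tab',P[50,318,2],'bed',P[120,290,2],'fence',P[120,358,2], 'coupon top',P[240,320,2],P[205,320,2])
for v in (208,): print('coupon front edge', onplane(im,320,208,P[225,320,2])[:2], [onplane(im,u,209,P[225,320,2])[:2].round(4) for u in(267,373)])
```

```text
tab edge y at x=.648 0.14544682870818923 slope -0.037506727683924206 res 0.0001900412451650496
fence x at y=.113 0.6733095035018273 slope dx/dy 0.02851740029116814 res 0.00021384716675112178
tab left x 0.6239472640422488 slope 0.024405023138122643
orange x at .113 0.6471221395475185 slope 0.03165087056222319
z tab 0.026567344491323155 bed 0.012609492727205015 fence 0.016760028680626708 coupon top nan 0.13009072162371382
coupon front edge [0.64827386 0.08690309] [array([0.6241, 0.087 ]), array([0.6724, 0.0859])]
```

Run:
```python
from h import *
go(.6467,.110,.034,1.541)
```

```text
cur [0.6473 0.0588 0.1396] yaw 1.5482 q7 -0.49 -> move [ 0.0513 -0.0017  0.1056] spin 0.0072
```

Request:
jog_arm:
  moves:
    - [0.025,-0.001,0.0,0.007]
    - [0.051,-0.002,0.03,0.007]
    - [0.051,-0.002,0.06,0.007]
    - [0.051,-0.002,0.085,0.007]
    - [0.051,-0.002,0.1,0.007]
    - [0.051,-0.002,0.105,0.007]
    - [0.051,-0.002,0.105,0.007]

```text
clock: 13.1
position: [0.6473, 0.1112, 0.0352]
ee_rot: [2.253, 2.189, 0.001]
force: [0.3, 0.6, -3.3]
width: 0.537
gripper_force: 40.0
```

Run:
```python
from h import *
st();go(.6467,.110,.034,1.541)
```

```text
t 13.1 p [0.6473 0.1112 0.0352] r [2.253e+00 2.189e+00 1.000e-03] F [ 0.3  0.6 -3.3] w 49.3 gf 39.99770164489746 q [ 0.05  0.75 -0.48  1.65  0.43  0.85 -0.63]
cur [0.6473 0.1112 0.0352] yaw 1.5423 q7 -0.63 -> move [-0.0012 -0.0006  0.0012] spin 0.0013
```

Lower to the bed, then ease along +y to the tab.

Request:
jog_arm:
  moves:
    - [0,0,0.002,0]
    - [0,0,0.003,0]
    - [0,0,0.003,0]

```text
clock: 13.48
position: [0.6474, 0.1114, 0.0322]
ee_rot: [2.252, 2.19, 0.001]
force: [0.7, -1.4, -0.1]
width: 0.534
gripper_force: 40.0
```

Request:
jog_arm:
  moves:
    - [0.002,0,0,0]
    - [0.004,0,0,0]
    - [0.006,0,0,0]
    - [0.008,0,0,0]
    - [0.008,0,0,0]

```text
clock: 14.1
position: [0.6477, 0.1171, 0.0322]
ee_rot: [2.252, 2.187, -0.003]
force: [-1.5, -8.3, 6.9]
width: 0.539
gripper_force: 40.0
```

Request:
jog_arm:
  moves:
    - [0,0,0,0]
    - [0,0,0,0]
    - [0,0,0,0]
    - [0,0,-0.04,0]
    - [0,0,-0.1,0]
    - [-0.03,0,-0.15,0]
    - [-0.06,0,-0.15,0]
    - [-0.06,0,-0.15,0]
    - [-0.06,0,-0.15,0]
  hand: 0.07

```text
clock: 15.22
position: [0.6452, 0.0602, 0.1814]
ee_rot: [-2.251, -2.19, -0.0]
force: [-0.5, 1.8, 1.0]
width: 0.767
gripper_force: 0.0
```

Run:
```python
from h import *
st();im=snap('wrist','w5');rects(im,.027);rects(im,.015);go(.4556,.06,.17,2.02)
```

```text
t 15.225 p [0.6452 0.0602 0.1814] r [-2.251 -2.19  -0.   ] F [-0.5  1.8  1. ] w 70.4 gf 0.0 q [ 0.17  0.58 -0.54  1.55  0.32  1.1  -0.47]
rect c [0.6481 0.1404] size [0.0493 0.1088] yaw 1.548 z 0.0271 px [320.  83.]
rect c [ 0.6749 -0.0161] size [0.0094 0.0742] yaw 1.538 z 0.0172 px [351. 255.]
rect c [0.4578 0.0588] size [0.0522 0.059 ] yaw 2.032 z 0.015 px [115. 186.]
rect c [0.4704 0.1642] size [0.0518 0.059 ] yaw 1.57 z 0.015 px [105.  64.]
rect c [0.6782 0.1108] size [0.0106 0.1676] yaw 1.546 z 0.0171 px [356. 112.]
rect c [0.7655 0.1497] size [0.0049 0.1095] yaw 1.543 z 0.015 px [460.  68.]
cur [0.6452 0.0607 0.1813] yaw 1.5441 q7 -0.47 -> move [-0.0058 -0.1895  0.0114] spin -0.4759
```

Request:
jog_arm:
  moves:
    - [0,-0.05,0,-0.15]
    - [-0.003,-0.1,0,-0.3]
    - [-0.006,-0.15,0,-0.45]
    - [-0.006,-0.19,0.01,-0.48]
    - [-0.006,-0.19,0.01,-0.48]
    - [-0.006,-0.19,0.01,-0.48]
  hand: 0.08

```text
clock: 16.02
position: [0.4562, 0.0594, 0.172]
ee_rot: [1.666, 2.663, 0.001]
force: [-0.5, -0.3, -0.0]
width: 0.869
gripper_force: 0.0
```

Run:
```python
from h import *
st();im=snap('wrist','w6');rects(im,.015);go(.4568,.06,.0193,2.032)
```

```text
t 16.025 p [0.4562 0.0594 0.172 ] r [1.666e+00 2.663e+00 1.000e-03] F [-0.5 -0.3 -0. ] w 79.8 gf 0.0 q [ 0.36  0.34 -0.75  2.    0.29  0.91 -0.09]
rect c [0.4555 0.0584] size [0.0491 0.0588] yaw 2.023 z 0.0151 px [317. 183.]
rect c [0.6248 0.1414] size [0.0053 0.1092] yaw 1.543 z 0.0174 px [531. 180.]
rect c [0.4681 0.1641] size [0.05   0.0592] yaw 1.561 z 0.0151 px [388.  76.]
cur [0.4567 0.0594 0.172 ] yaw 2.0231 q7 -0.09 -> move [0.0004 0.0002 0.1527] spin -0.0089
```

Request:
jog_arm:
  moves:
    - [0,-0.001,0.05,0]
    - [0,-0.001,0.1,0]
    - [0,-0.001,0.13,0]
    - [0,-0.001,0.145,0]
    - [0,-0.001,0.153,0]
    - [0,-0.001,0.153,0]

```text
clock: 16.82
position: [0.4552, 0.0585, 0.019]
ee_rot: [1.667, 2.662, 0.001]
force: [0.1, -0.0, 0.8]
width: 0.869
gripper_force: 0.0
```

Request:
jog_arm:
  moves:
    - [0,0,0,0]
    - [0,0,0,0]
    - [0,0,0,0]
    - [0,0,0,0]
  hand: 0.03
  newtons: 40

```text
clock: 17.32
position: [0.4549, 0.0582, 0.019]
ee_rot: [1.667, 2.662, 0.001]
force: [0.3, 0.1, 4.1]
width: 0.535
gripper_force: 40.0
```

Run:
```python
from h import *
st();go(.6452,.0,.13,1.541)
```

```text
t 17.325 p [0.4549 0.0582 0.019 ] r [1.667e+00 2.662e+00 1.000e-03] F [0.3 0.1 4.1] w 49.1 gf 39.99179184436798 q [ 0.19  0.57 -0.57  2.15  0.56  0.57 -0.34]
cur [0.4549 0.0582 0.019 ] yaw 2.0225 q7 -0.34 -> move [-0.1355  0.1459 -0.1108] spin 0.4815
```

Request:
jog_arm:
  moves:
    - [0,0,-0.04,0]
    - [0,0,-0.08,0]
    - [-0.03,0.04,-0.11,0.15]
    - [-0.06,0.08,-0.11,0.3]
    - [-0.09,0.12,-0.11,0.45]
    - [-0.118,0.15,-0.11,0.482]
    - [-0.118,0.154,-0.11,0.482]
    - [-0.118,0.154,-0.11,0.482]
    - [-0.118,0.154,-0.11,0.482]

```text
clock: 18.45
position: [0.6433, 0.0199, 0.1285]
ee_rot: [-2.252, -2.189, 0.002]
force: [-0.3, -0.2, -3.4]
width: 0.534
gripper_force: 40.0
```

```bash
cat >> h.py <<'E'
def held(im):
    g=cv2.cvtColor(im['color'],cv2.COLOR_RGB2GRAY).astype(float);P=pts(im);s=arm.observe();zt=s['position'][2]-.005
    for u in(285,320,355):
        d=abs(np.diff(g[150:225,u])); v=[150+i for i in np.argsort(d)[-3:]]; print('held edges',u,sorted(v),[onplane(im,u,q+.5,zt)[:2].round(4) for q in sorted(v)])
E
python3 - <<'E'
from h import *
st();im=snap('wrist','w7');rects(im,.027);held(im);go(.6453,.051,.035,1.541)
E
```

```text
t 18.45 p [0.6433 0.0199 0.1285] r [-2.252e+00 -2.189e+00  2.000e-03] F [-0.3 -0.2 -3.4] w 49.1 gf 39.99087631702423 q [ 0.22  0.63 -0.52  1.61  0.35  1.   -0.44]
rect c [0.6476 0.1196] size [0.0495 0.0671] yaw 1.542 z 0.0271 px [321.  54.]
held edges 285 [np.int64(196), np.int64(197), np.int64(198)] [array([0.6291, 0.0542]), array([0.629 , 0.0538]), array([0.629 , 0.0533])]
held edges 320 [np.int64(196), np.int64(197), np.int64(206)] [array([0.6448, 0.0538]), array([0.6448, 0.0533]), array([0.6446, 0.0491])]
held edges 355 [np.int64(184), np.int64(197), np.int64(206)] [array([0.6605, 0.0589]), array([0.6605, 0.0529]), array([0.6605, 0.0486])]
cur [0.6435 0.0197 0.1287] yaw 1.5418 q7 -0.44 -> move [0.0313 0.0009 0.0937] spin 0.0008
```

Request:
jog_arm:
  moves:
    - [0.015,0.001,0.03,0]
    - [0.031,0.001,0.06,0]
    - [0.031,0.001,0.08,0]
    - [0.031,0.001,0.09,0]
    - [0.031,0.001,0.0965,0]
    - [0.031,0.001,0.0965,0]

```text
clock: 19.25
position: [0.6467, 0.0496, 0.0324]
ee_rot: [2.255, 2.187, -0.0]
force: [-0.1, 0.7, -3.4]
width: 0.538
gripper_force: 40.0
```

Request:
jog_arm:
  moves:
    - [0.002,0,0,0]
    - [0.004,0,0,0]
    - [0.006,0,0,0]
    - [0.008,0,0,0]
    - [0.008,0,0,0]

```text
clock: 19.88
position: [0.647, 0.0562, 0.0325]
ee_rot: [2.255, 2.185, -0.003]
force: [-1.7, -5.8, -0.1]
width: 0.539
gripper_force: 40.0
```

Request:
jog_arm:
  moves:
    - [0,0,0.001,0]
    - [0,0,0.002,0]
    - [0.001,0,0.002,0]
    - [0.001,0,0.002,0]

```text
clock: 20.38
position: [0.647, 0.0563, 0.0311]
ee_rot: [2.255, 2.183, -0.004]
force: [-3.3, -9.6, 8.1]
width: 0.539
gripper_force: 40.0
```

Request:
jog_arm:
  moves:
    - [0,0,0,0]
    - [0,0,0,0]
    - [0,0,0,0]
    - [0,0,-0.04,0]
    - [0,0,-0.1,0]
    - [-0.03,0,-0.15,0]
    - [-0.06,0,-0.15,0]
    - [-0.06,0,-0.15,0]
    - [-0.06,0,-0.15,0]
  hand: 0.07

```text
clock: 21.5
position: [0.6447, 0.0002, 0.1799]
ee_rot: [-2.253, -2.188, -0.0]
force: [0.0, 0.1, 0.7]
width: 0.763
gripper_force: 0.0
```

Run:
```python
from h import *
st();im=snap('wrist','w8');rects(im,.027);rects(im,.015);go(.4681,.1641,.17,1.561)
```

```text
t 21.5 p [6.447e-01 2.000e-04 1.799e-01] r [-2.253 -2.188 -0.   ] F [0.  0.1 0.7] w 70.1 gf 0.0 q [ 0.26  0.58 -0.54  1.56  0.32  1.1  -0.38]
rect c [0.6471 0.0856] size [0.0494 0.1191] yaw 1.556 z 0.0271 px [319.  76.]
rect c [ 0.7602 -0.0301] size [0.0047 0.0964] yaw 1.537 z 0.0151 px [444. 207.]
rect c [ 0.674  -0.0449] size [0.0095 0.1347] yaw 1.541 z 0.0171 px [351. 222.]
rect c [0.7634 0.0819] size [0.0047 0.124 ] yaw 1.543 z 0.0152 px [458.  77.]
rect c [0.6774 0.0867] size [0.0103 0.1195] yaw 1.542 z 0.0171 px [355.  75.]
rect c [0.47   0.1429] size [0.0194 0.0514] yaw 3.112 z 0.0149 px [94. 13.]
cur [0.6447 0.0008 0.1798] yaw 1.5422 q7 -0.38 -> move [ 0.1582 -0.1812  0.0101] spin -0.0188
```

Request:
jog_arm:
  moves:
    - [0.04,-0.045,0,-0.01]
    - [0.08,-0.09,0,-0.02]
    - [0.12,-0.135,0,-0.02]
    - [0.158,-0.181,0.01,-0.02]
    - [0.158,-0.181,0.01,-0.02]
    - [0.158,-0.181,0.01,-0.02]
  hand: 0.08

```text
clock: 22.3
position: [0.4689, 0.1633, 0.1702]
ee_rot: [2.231, 2.212, -0.0]
force: [-0.4, 0.2, -0.7]
width: 0.874
gripper_force: 0.0
```

Run:
```python
from h import *
st();im=snap('wrist','w9');rects(im,.015);go(.4681,.1641,.019,1.561)
```

```text
t 22.3 p [0.4689 0.1633 0.1702] r [ 2.231  2.212 -0.   ] F [-0.4  0.2 -0.7] w 80.3 gf 0.0 q [ 0.05  0.38 -0.63  1.93  0.27  0.92 -0.72]
rect c [0.683  0.1338] size [0.0049 0.0732] yaw 1.545 z 0.0173 px [555. 212.]
rect c [0.4686 0.165 ] size [0.0488 0.0592] yaw 1.58 z 0.0151 px [319. 181.]
cur [0.4695 0.1626 0.1701] yaw 1.5608 q7 -0.72 -> move [ 0.0015 -0.0014  0.1511] spin -0.0002
```

Request:
jog_arm:
  moves:
    - [0.002,-0.001,0.05,-0.01]
    - [0.002,-0.001,0.1,-0.012]
    - [0.002,-0.001,0.13,-0.012]
    - [0.002,-0.001,0.145,-0.012]
    - [0.002,-0.001,0.151,-0.012]
    - [0.002,-0.001,0.151,-0.012]

```text
clock: 23.1
position: [0.4685, 0.1648, 0.0197]
ee_rot: [2.22, 2.223, 0.001]
force: [0.6, -0.8, 0.6]
width: 0.872
gripper_force: 0.0
```

Request:
jog_arm:
  moves:
    - [0,0,0,0]
    - [0,0,0,0]
    - [0,0,0,0]
    - [0,0,0,0]
  hand: 0.03
  newtons: 40

```text
clock: 23.6
position: [0.4682, 0.1647, 0.0195]
ee_rot: [2.219, 2.223, 0.001]
force: [-0.1, -1.3, 3.7]
width: 0.534
gripper_force: 40.0
```

Run:
```python
from h import *
st();go(.6430,-.04,.13,1.541)
```

```text
t 23.6 p [0.4682 0.1647 0.0195] r [2.219e+00 2.223e+00 1.000e-03] F [-0.1 -1.3  3.7] w 49.1 gf 39.991410970687866 q [-0.08  0.59 -0.5   2.06  0.49  0.6  -0.91]
cur [0.4682 0.1647 0.0195] yaw 1.5726 q7 -0.91 -> move [-0.2051  0.1745 -0.1104] spin 0.0316
```

Request:
jog_arm:
  moves:
    - [0,0,-0.04,0]
    - [0,0,-0.08,0]
    - [-0.04,0.035,-0.11,0.01]
    - [-0.08,0.07,-0.11,0.02]
    - [-0.12,0.105,-0.11,0.03]
    - [-0.16,0.14,-0.11,0.032]
    - [-0.205,0.174,-0.11,0.032]
    - [-0.205,0.174,-0.11,0.032]
    - [-0.205,0.174,-0.11,0.032]
    - [-0.205,0.174,-0.11,0.032]

```text
clock: 24.85
position: [0.6414, -0.0384, 0.129]
ee_rot: [-2.251, -2.189, 0.0]
force: [0.4, 0.2, -3.2]
width: 0.534
gripper_force: 40.0
```

Run:
```python
from h import *
st();im=snap('wrist','w10');rects(im,.027);held(im);go(.6440,-.009,.0325,1.541)
```

```text
t 24.85 p [ 0.6414 -0.0384  0.129 ] r [-2.251 -2.189  0.   ] F [ 0.4  0.2 -3.2] w 49.0 gf 39.98989999294281 q [ 0.32  0.63 -0.54  1.61  0.36  1.   -0.35]
rect c [0.6469 0.0607] size [0.0496 0.07  ] yaw 1.567 z 0.0271 px [323.  56.]
held edges 285 [np.int64(195), np.int64(196), np.int64(197)] [array([ 0.6272, -0.0036]), array([ 0.6271, -0.0041]), array([ 0.6271, -0.0045])]
held edges 320 [np.int64(196), np.int64(197), np.int64(205)] [array([ 0.6428, -0.0045]), array([ 0.6428, -0.005 ]), array([ 0.6427, -0.0087])]
held edges 355 [np.int64(196), np.int64(197), np.int64(205)] [array([ 0.6586, -0.0049]), array([ 0.6586, -0.0054]), array([ 0.6586, -0.0092])]
cur [ 0.6416 -0.0385  0.1292] yaw 1.5428 q7 -0.35 -> move [0.0295 0.0016 0.0967] spin 0.0018
```

Request:
jog_arm:
  moves:
    - [0.014,0.002,0.03,0.002]
    - [0.028,0.002,0.06,0.002]
    - [0.028,0.002,0.08,0.002]
    - [0.028,0.002,0.09,0.002]
    - [0.028,0.002,0.097,0.002]
    - [0.028,0.002,0.0985,0.002]
    - [0.028,0.002,0.0985,0.002]

```text
clock: 25.78
position: [0.6449, -0.0128, 0.0316]
ee_rot: [2.257, 2.184, -0.001]
force: [-4.6, -0.5, 3.0]
width: 0.534
gripper_force: 40.0
```

Request:
jog_arm:
  moves:
    - [0.002,0,0,0]
    - [0.004,0,0,0]
    - [0.006,0,0,0]
    - [0.008,0,0,0]
    - [0.009,0,0,0]
    - [0.009,0,0,0]

```text
clock: 26.52
position: [0.645, -0.0076, 0.0316]
ee_rot: [2.258, 2.18, -0.007]
force: [-6.3, -9.0, 6.1]
width: 0.534
gripper_force: 40.0
```

Run:
```python
from h import *
s=st();print(s['ft_torque'])
```

```text
t 26.525 p [ 0.645  -0.0076  0.0316] r [ 2.258  2.18  -0.007] F [-6.3 -9.   6.1] w 49.0 gf 39.9961119890213 q [ 0.23  0.74 -0.48  1.68  0.44  0.83 -0.47]
[-2.06951456  1.27678378 -0.01542903]
```

Request:
jog_arm:
  moves:
    - [0,-0.002,-0.0005,0]
    - [0,-0.002,-0.0005,0]
    - [0.002,-0.002,-0.0005,0]
    - [0.004,-0.002,-0.0005,0]
    - [0.004,-0.002,-0.0005,0]

```text
clock: 27.15
position: [0.644, -0.0038, 0.0317]
ee_rot: [2.257, 2.179, -0.006]
force: [-1.6, -13.6, 4.4]
width: 0.538
gripper_force: 40.0
```

Run:
```python
from h import *
s=st();print(s['ft_torque']);im=snap('wrist','w11')
```

```text
t 27.15 p [ 0.644  -0.0038  0.0317] r [ 2.257  2.179 -0.006] F [ -1.6 -13.6   4.4] w 49.4 gf 39.97710049152374 q [ 0.23  0.74 -0.48  1.68  0.44  0.83 -0.48]
[-2.97446754  0.38583517  0.31815607]
```

View pics/w11.png

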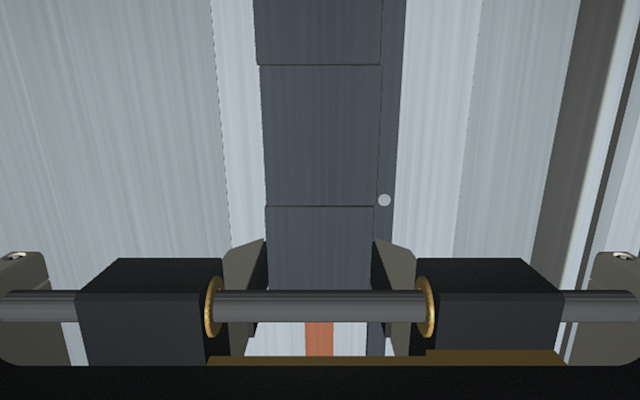

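The three coupons are butted, with thin joints at rows 65 and 206 and no visible gap. Release and check from above.

Request:
jog_arm:
  moves:
    - [0,0,0,0]
    - [0,0,0,0]
    - [0,0,0,0]
    - [0,0,-0.04,0]
    - [0,0,-0.1,0]
    - [0.01,0,-0.16,0]
    - [0.01,0,-0.18,0]
    - [0.01,0,-0.18,0]
    - [0.01,0,-0.18,0]
  hand: 0.07

```text
clock: 28.32
position: [0.6432, 0.011, 0.2099]
ee_rot: [-2.256, -2.185, 0.002]
force: [0.6, -0.2, 0.2]
width: 0.764
gripper_force: 0.0
```

```bash
cat >> h.py <<'E'
def row(im):
    """left edge x line, joints along the row (dark seams) and the end of the row, z=.027"""
    g=cv2.cvtColor(im['color'],cv2.COLOR_RGB2GRAY); P=pts(im)
    m=((g<85)&(abs(P[:,:,2]-.027)<.004)).astype(np.uint8); m=cv2.morphologyEx(m,cv2.MORPH_CLOSE,np.ones((5,5)))
    c=max(cv2.findContours(m,0,1)[0],key=cv2.contourArea); W=np.array([onplane(im,*q[0],.027)[:2] for q in c])
    Tc=np.array([.6471,.1155]); a=.0285; ex=np.array([np.cos(a),-np.sin(a)]); ey=np.array([np.sin(a),np.cos(a)])
    L=(W-Tc)@np.stack([ex,ey],1); L[:,1]+=.090
    print('row y range',L[:,1].min(),L[:,1].max())
    for y in np.arange(-.12,.14,.01):
        k=abs(L[:,1]-y)<.004
        if k.sum()>1: print('y %.2f x %.4f..%.4f'%(y,L[k,0].min(),L[k,0].max()),end='; ')
    print()
    for x in(-.015,0,.015):
        ys=np.arange(-.125,.125,.0003); w=Tc+np.outer(np.full_like(ys,x),ex)+np.outer(ys-.09,ey)
        Rm,t=cam(im); c3=np.c_[w,np.full(len(w),.027)]@Rm.T+t; u=im['fx']*c3[:,0]/c3[:,2]+im['cx'];v=im['fy']*c3[:,1]/c3[:,2]+im['cy']
        pr=cv2.remap(g.astype(np.float32),u.astype(np.float32)[None],v.astype(np.float32)[None],1)[0]; k=(v>3)&(v<285); y2=ys[k];pr=pr[k]
        print('x',x,'visible',y2.min().round(3),y2.max().round(3),'seams',[round(float(y2[i]),4) for i in range(8,len(pr)-8) if pr[i]==pr[i-8:i+9].min() and pr[i]<np.median(pr[i-8:i+9])-8])
E
python3 - <<'E'
from h import *
st();im=snap('wrist','w12');row(im)
E
```

```text
t 28.325 p [0.6432 0.011  0.2099] r [-2.256e+00 -2.185e+00  2.000e-03] F [ 0.6 -0.2  0.2] w 70.1 gf 0.0 q [ 0.26  0.55 -0.56  1.52  0.31  1.16 -0.39]
row y range -0.05942761097393304 0.13624332218237106
y -0.06 x -0.0241..0.0246; y -0.05 x -0.0240..0.0246; y -0.04 x -0.0238..0.0244; y -0.03 x -0.0235..0.0242; y -0.02 x -0.0241..0.0249; y -0.01 x -0.0241..0.0248; y -0.00 x -0.0238..0.0255; y 0.01 x -0.0226..0.0253; y 0.02 x -0.0224..0.0260; y 0.03 x -0.0231..0.0259; y 0.04 x -0.0229..0.0257; y 0.05 x -0.0227..0.0255; y 0.06 x -0.0241..0.0252; y 0.07 x -0.0240..0.0250; y 0.08 x -0.0237..0.0248; y 0.09 x -0.0235..0.0246; y 0.10 x -0.0241..0.0244; y 0.11 x -0.0239..0.0250; y 0.12 x -0.0243..0.0248; y 0.13 x -0.0242..0.0246; 
x -0.015 visible -0.125 0.125 seams [0.1201]
x 0 visible -0.125 0.125 seams [0.1201]
x 0.015 visible -0.125 0.125 seams [0.1198, 0.1201]
```

The row measures −0.0594…tab, tight and square, so step 1 is met. Next, the block.

Run:
```python
from h import *
go(.487,.39,.21,3.1)
```

```text
cur [0.6431 0.0108 0.2096] yaw 1.5388 q7 -0.39 -> move [ 3.740e-01 -1.681e-01 -1.000e-04] spin -1.5612
```

Request:
jog_arm:
  moves:
    - [0.03,-0.02,0,-0.17]
    - [0.07,-0.03,0,-0.34]
    - [0.11,-0.05,0,-0.51]
    - [0.15,-0.07,0,-0.68]
    - [0.2,-0.09,0,-0.85]
    - [0.24,-0.11,0,-1.02]
    - [0.29,-0.13,0,-1.19]
    - [0.33,-0.15,0,-1.36]
    - [0.374,-0.168,0,-1.53]
    - [0.374,-0.168,0,-1.56]
    - [0.374,-0.168,0,-1.56]
    - [0.374,-0.168,0,-1.56]

```text
clock: 29.88
position: [0.4888, 0.3886, 0.2105]
ee_rot: [-0.073, -3.14, 0.002]
force: [-0.3, -0.8, -0.1]
width: 0.763
gripper_force: 0.0
```

Run:
```python
from h import *
st();im=snap('wrist','w13')
```

```text
t 29.875 p [0.4888 0.3886 0.2105] r [-7.30e-02 -3.14e+00  2.00e-03] F [-0.3 -0.8 -0.1] w 70.0 gf 0.0 q [-0.16  0.64 -0.96  1.55  0.54  1.24  0.31]
```

View pics/w13.png

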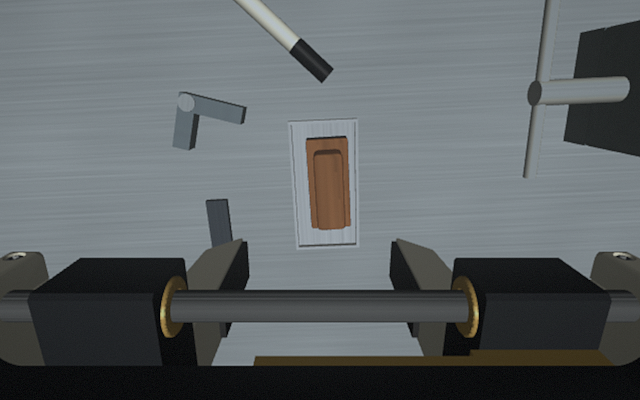

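The block is at (328,185) in the tray (290–358, 119–248), roughly along the tray. Magnet (205,115) and offcut (218,220) are clear; there is a stand with a rod at (535,90).

Run:
```python
from h import *
im=load('w13');P=pts(im); hsv=cv2.cvtColor(im['color'],cv2.COLOR_RGB2HSV)
w=(hsv[:,:,1]>90)&(np.mgrid[:400,:640][0]<250)&(abs(np.mgrid[:400,:640][1]-328)<60)
def mr(m,n):
    Q=P[m];r=cv2.minAreaRect(Q[:,:2].astype(np.float32));B=cv2.boxPoints(r);e=[B[1]-B[0],B[2]-B[1]];l=max(e,key=np.linalg.norm)
    print(n,np.round(r[0],4),np.round(r[1],4),'yaw',np.round(np.arctan2(l[1],l[0])%np.pi,3),'z',np.round(np.nanmedian(Q[:,2]),4),len(Q))
k=cv2.erode
mr(w&(P[:,:,2]>.047),'ridge'); mr(w&(abs(P[:,:,2]-.0225)<.005),'base');
g=cv2.cvtColor(im['color'],cv2.COLOR_RGB2GRAY)
box=np.zeros((400,640),bool);box[100:262,270:375]=True
# tray outer rim corners seen
t=box&(P[:,:,2]>.0055)&(P[:,:,2]<.0125); mr(t,'rim')
t=box&(P[:,:,2]>.0016)&(P[:,:,2]<.0125); mr(t,'tray')
for c in[(292,120),(355,119),(358,246),(299,248)]: print('corner',onplane(im,*c,.009).round(4))
for c in[(535,90),(545,20),(528,175),(610,85),(205,115),(218,220),(318,60)]: print(c,P[c[1],c[0]].round(3))
print('ridge px top',np.argwhere(w&(P[:,:,2]>.047)).mean(0))
```

```text
ridge [0.4982 0.3969] [0.07   0.0261] yaw 0.014 z 0.0532 2142
base [0.4987 0.3974] [0.0888 0.0389] yaw 0.013 z 0.0233 1287
rim [0.506  0.3934] [0.0681 0.1365] yaw 3.139 z 0.009 1360
tray [0.5054 0.3918] [0.1138 0.1728] yaw 3.079 z 0.0036 5150
corner [0.4364 0.3647 0.009 ]
corner [0.4383 0.4256 0.009 ]
corner [0.5724 0.4267 0.009 ]
corner [0.5719 0.363  0.009 ]
(535, 90) [0.418 0.566 0.06 ]
(545, 20) [0.367 0.565 0.062]
(528, 175) [0.487 0.567 0.063]
(610, 85) [0.416 0.619 0.068]
(205, 115) [0.427 0.284 0.018]
(218, 220) [0.537 0.279 0.007]
(318, 60) [0.384 0.392 0.016]
ridge px top [190.48225957 328.7394958 ]
```

Run:
```python
from h import *
go(.4984,.3971,.039,.013)
```

```text
cur [0.4889 0.3887 0.2107] yaw 3.0955 q7 0.31 -> move [-0.0091  0.009   0.1717] spin -0.0591
```

Request:
jog_arm:
  moves:
    - [-0.009,0.009,0.04,-0.059]
    - [-0.009,0.009,0.08,-0.059]
    - [-0.009,0.009,0.12,-0.059]
    - [-0.009,0.009,0.15,-0.059]
    - [-0.009,0.009,0.165,-0.059]
    - [-0.009,0.009,0.171,-0.059]
    - [-0.009,0.009,0.171,-0.059]

```text
clock: 30.8
position: [0.4977, 0.399, 0.0409]
ee_rot: [-0.025, 3.141, 0.001]
force: [0.2, -0.4, -0.5]
width: 0.761
gripper_force: 0.0
```

Run:
```python
from h import *
st();go(.4984,.3971,.039,.013)
```

```text
t 30.8 p [0.4977 0.399  0.0409] r [-2.500e-02  3.141e+00  1.000e-03] F [ 0.2 -0.4 -0.5] w 69.9 gf 0.0 q [-0.24  0.83 -0.85  1.68  0.73  0.98  0.24]
cur [0.4977 0.399  0.0409] yaw -3.1259 q7 0.24 -> move [-0.0007 -0.0019  0.0019] spin 0.0027
```

Request:
jog_arm:
  moves:
    - [-0.001,-0.002,0.002,0]
    - [-0.001,-0.002,0.002,0]

```text
clock: 31.05
position: [0.4988, 0.3967, 0.0388]
ee_rot: [-0.024, 3.141, 0.0]
force: [-0.6, 0.4, 0.2]
width: 0.762
gripper_force: 0.0
```

Request:
jog_arm:
  moves:
    - [0,0,0,0]
    - [0,0,0,0]
    - [0,0,0,0]
    - [0,0,0,0]
    - [0,0,0,0]
  hand: 0.01
  newtons: 50

```text
clock: 31.68
position: [0.4983, 0.3969, 0.0382]
ee_rot: [-0.025, 3.141, 0.0]
force: [-0.2, 0.2, -0.0]
width: 0.279
gripper_force: 50.0
```

Run:
```python
from h import *
s=st();go(.6405,-.050,.16,1.541)
```

```text
t 31.675 p [0.4983 0.3969 0.0382] r [-0.025  3.141  0.   ] F [-0.2  0.2 -0. ] w 25.6 gf 49.9871689081192 q [-0.23  0.83 -0.85  1.68  0.73  0.97  0.24]
cur [0.4983 0.3969 0.0382] yaw -3.1254 q7 0.24 -> move [-0.1349 -0.4491 -0.1218] spin -1.5248
```

Request:
jog_arm:
  moves:
    - [0,0,-0.03,0]
    - [0,0,-0.07,0]
    - [0,0,-0.12,0]
    - [-0.02,-0.05,-0.12,0.17]
    - [-0.035,-0.1,-0.12,0.34]
    - [-0.05,-0.15,-0.12,0.51]
    - [-0.07,-0.2,-0.12,0.68]
    - [-0.085,-0.25,-0.12,0.85]
    - [-0.1,-0.3,-0.12,1.02]
    - [-0.12,-0.35,-0.12,1.19]
    - [-0.139,-0.402,-0.12,1.36]
    - [-0.139,-0.402,-0.12,1.53]
    - [-0.139,-0.402,-0.12,1.617]
    - [-0.139,-0.402,-0.12,1.617]
    - [-0.139,-0.402,-0.12,1.617]

```text
clock: 33.55
position: [0.6436, -0.0027, 0.1581]
ee_rot: [-2.252, -2.19, 0.0]
force: [0.2, -0.5, -1.2]
width: 0.28
gripper_force: 50.0
```

Run:
```python
from h import *
st();im=snap('wrist','w14');go(.6437,-.0025,.068,1.541)
```

```text
t 33.55 p [ 0.6436 -0.0027  0.1581] r [-2.252 -2.19   0.   ] F [ 0.2 -0.5 -1.2] w 25.7 gf 49.98422026634216 q [ 0.28  0.6  -0.55  1.58  0.35  1.06 -0.4 ]
cur [ 0.6437 -0.0027  0.1581] yaw 1.5428 q7 -0.4 -> move [0.0002 0.0001 0.0901] spin 0.0018
```

View pics/w14.png

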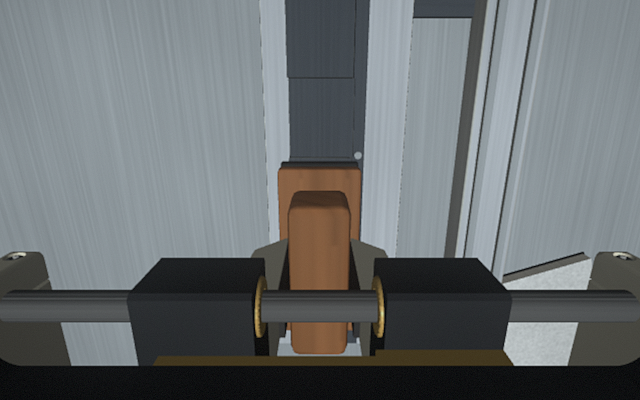

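The block is held straight along the row (279–361, 165–350), and the visible joints at rows 77 and 157 look intact. Lower towards contact.

Request:
jog_arm:
  moves:
    - [0,0,0.03,0]
    - [0,0,0.06,0]
    - [0,0,0.08,0]
    - [0,0,0.09,0]
    - [0,0,0.09,0]

```text
clock: 34.22
position: [0.6437, -0.0028, 0.068]
ee_rot: [-2.254, -2.188, 0.001]
force: [0.5, -0.3, -1.4]
width: 0.278
gripper_force: 50.0
```

Request:
jog_arm:
  moves:
    - [0,0,0.003,0]
    - [0,0,0.005,0]
    - [0,0,0.006,0]
    - [0,0,0.006,0]

```text
clock: 34.72
position: [0.6441, -0.0029, 0.0626]
ee_rot: [2.254, 2.187, 0.001]
force: [0.3, -0.4, -0.1]
width: 0.278
gripper_force: 50.0
```

Request:
jog_arm:
  moves:
    - [0,0,0.002,0]
    - [0,0,0.003,0]
    - [0,0,0.003,0]
    - [0,0,0.003,0]

```text
clock: 35.22
position: [0.6441, -0.0029, 0.0595]
ee_rot: [2.254, 2.187, 0.001]
force: [0.8, -0.9, 4.5]
width: 0.281
gripper_force: 50.0
```

Request:
jog_arm:
  moves:
    - [0.002,0,0,0]
    - [0.006,0,0,0]
    - [0.01,0,0,0]
    - [0.014,0,0,0]
    - [0.018,0,0,0]
    - [0.022,0,0,0]
    - [0.026,0,0,0]
    - [0.03,0,0,0]
    - [0.034,0,0,0]
    - [0.038,0,0,0]
    - [0.042,0,0,0]
    - [0.046,0,0,0]
    - [0.05,0,0,0]
    - [0.054,0,0,0]

```text
clock: 36.98
position: [0.6454, 0.0514, 0.0592]
ee_rot: [2.255, 2.188, -0.0]
force: [0.4, -3.1, 4.5]
width: 0.277
gripper_force: 50.0
```

Request:
jog_arm:
  moves:
    - [0.004,0,0,0]
    - [0.008,0,0,0]
    - [0.012,0,0,0]
    - [0.016,0,0,0]
    - [0.02,0,0,0]
    - [0.024,0,0,0]
    - [0.028,0,0,0]
    - [0.032,0,0,0]
    - [0.036,0,0,0]
    - [0.04,0,0,0]
    - [0.044,0,0,0]
    - [0.048,0,0,0]
    - [0.052,0,0,0]
    - [0.056,0,0,0]
    - [0.06,0,0,0]
    - [0.064,0,0,0]

```text
clock: 38.98
position: [0.6473, 0.1154, 0.0592]
ee_rot: [-2.255, -2.188, 0.0]
force: [-0.2, -3.2, 5.6]
width: 0.281
gripper_force: 50.0
```

Request:
jog_arm:
  moves:
    - [0.004,0,0,0]
    - [0.008,0,0,0]
    - [0.012,0,0,0]
    - [0.016,0,0,0]
    - [0.02,0,0,0]
    - [0.024,0,0,0]
    - [0.028,0,0,0]
    - [0.032,0,0,0]
    - [0.036,0,0,0]
    - [0.04,0,0,0]
    - [0.043,0,0,0]
    - [0.043,0,0,0]
    - [0.043,0,0,0]

```text
clock: 40.6
position: [0.6486, 0.1589, 0.0594]
ee_rot: [-2.254, -2.188, -0.001]
force: [-0.2, -0.5, 3.9]
width: 0.283
gripper_force: 50.0
```

Run:
```python
from h import *
st();go(.6485,.16,.16,1.541)
```

```text
t 40.6 p [0.6486 0.1589 0.0594] r [-2.254e+00 -2.188e+00 -1.000e-03] F [-0.2 -0.5  3.9] w 26.0 gf 49.98906075954437 q [-0.01  0.73 -0.49  1.6   0.41  0.91 -0.68]
cur [0.6486 0.1589 0.0594] yaw 1.5412 q7 -0.68 -> move [ 1.200e-03 -1.000e-04 -1.006e-01] spin 0.0002
```

Request:
jog_arm:
  moves:
    - [0,0,-0.03,0]
    - [0,0,-0.07,0]
    - [0,0,-0.1,0]
    - [0,-0.05,-0.1,-0.17]
    - [0,-0.1,-0.1,-0.34]
    - [0.02,-0.151,-0.1,-0.51]
    - [0.06,-0.151,-0.1,-0.68]
    - [0.11,-0.151,-0.1,-0.85]
    - [0.16,-0.151,-0.1,-1.02]
    - [0.2,-0.151,-0.1,-1.19]
    - [0.231,-0.151,-0.1,-1.36]
    - [0.231,-0.151,-0.1,-1.53]
    - [0.231,-0.151,-0.1,-1.6]
    - [0.231,-0.151,-0.1,-1.6]
    - [0.231,-0.151,-0.1,-1.6]

```text
clock: 42.48
position: [0.5043, 0.3934, 0.1589]
ee_rot: [-0.004, -3.141, 0.0]
force: [0.2, 0.1, -0.9]
width: 0.28
gripper_force: 50.0
```

Run:
```python
from h import *
st();im=snap('wrist','w15');go(.5045,.3945,.05,3.14)
P=pts(im);m=(P[:,:,2]>.007)&(P[:,:,2]<.0115); m[250:]=0; print(P[m][:,:2].min(0) if m.any() else 0)
```

```text
t 42.475 p [0.5043 0.3934 0.1589] r [-0.004 -3.141  0.   ] F [ 0.2  0.1 -0.9] w 25.7 gf 49.98395919799805 q [-0.18  0.71 -0.94  1.57  0.61  1.17  0.33]
cur [0.5044 0.3934 0.159 ] yaw 3.1394 q7 0.33 -> move [-1.00e-04  1.10e-03  1.09e-01] spin -0.0006
[0.36060148 0.26296713]
```

View pics/w15.png

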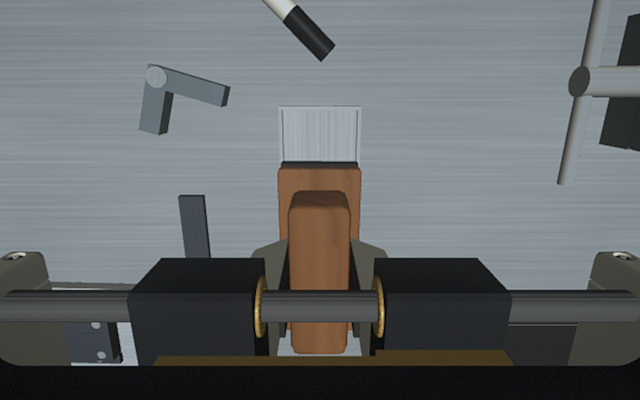

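The block lines up with the tray (tray cols 280–361 are visible beyond it, rows 105–162). Lower and release.

Request:
jog_arm:
  moves:
    - [0,0.001,0.03,0]
    - [0,0.001,0.06,0]
    - [0,0.001,0.09,0]
    - [0,0.001,0.11,0]
    - [0,0.001,0.117,0]
    - [0,0.001,0.12,0]
    - [0,0.001,0.12,0]

```text
clock: 43.4
position: [0.505, 0.395, 0.04]
ee_rot: [0.002, 3.141, 0.001]
force: [0.5, -0.5, -1.4]
width: 0.279
gripper_force: 50.0
```

Request:
jog_arm:
  moves:
    - [0,0,0,0]
    - [0,0,0,0]
    - [0,0,0,0]
    - [0,0,0,0]
    - [0,0,-0.03,0]
    - [0,0,-0.08,0]
    - [0,0,-0.14,0]
    - [0,0,-0.17,0]
    - [0,0,-0.17,0]
  hand: 0.06

```text
clock: 44.52
position: [0.5052, 0.3958, 0.2122]
ee_rot: [0.002, 3.138, 0.005]
force: [0.0, 0.1, -0.6]
width: 0.653
gripper_force: 0.0
```

Run:
```python
from h import *
st();im=snap('wrist','w16');P=pts(im); hsv=cv2.cvtColor(im['color'],cv2.COLOR_RGB2HSV)
V,U=np.mgrid[:400,:640]; w=(hsv[:,:,1]>90)&(V<250)&(abs(U-328)<60)&(P[:,:,2]>.047)
r=cv2.minAreaRect(P[w][:,:2].astype(np.float32));print('ridge',r,np.median(P[w][:,2]))
box=(V>90)&(V<265)&(abs(U-328)<60)&(P[:,:,2]>.0065)&(P[:,:,2]<.0125); print('rim',cv2.minAreaRect(P[box][:,:2].astype(np.float32)))
t=snap('top','top2');PT=pts(t); g=cv2.cvtColor(t['color'],cv2.COLOR_RGB2GRAY)
go(.645,.03,.2,1.541)
```

```text
t 44.525 p [0.5052 0.3958 0.2122] r [2.000e-03 3.138e+00 5.000e-03] F [ 0.   0.1 -0.6] w 60.0 gf 0.0 q [-0.17  0.67 -0.96  1.51  0.57  1.26  0.36]
ridge ((0.5046834349632263, 0.3949126601219177), (0.025989999994635582, 0.06948820501565933), 89.28831481933594) 0.053167304866256655
rim ((0.5058783888816833, 0.39329856634140015), (0.06817633658647537, 0.13605092465877533), 89.75798034667969)
cur [0.5047 0.3942 0.2089] yaw 3.1405 q7 0.36 -> move [-0.1407 -0.364   0.0091] spin -1.5421
```

View pics/top2.png

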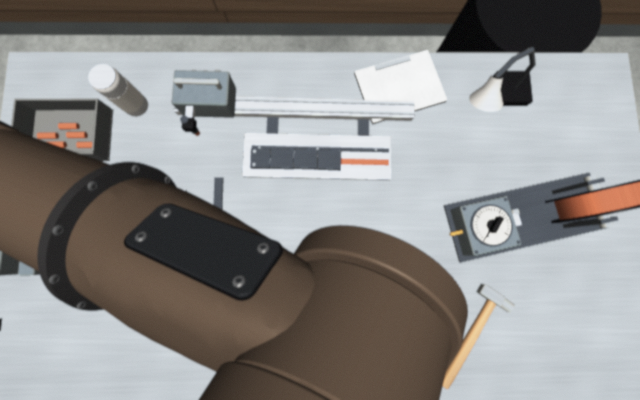

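Top view: the row (250–341, 158) stands from the tab, the counter pointer is on zero, and the block measures centred in the tray. A final close look at the row after the stroke.

Request:
jog_arm:
  moves:
    - [-0.02,-0.05,0,0.17]
    - [-0.035,-0.1,0,0.34]
    - [-0.05,-0.15,0,0.51]
    - [-0.07,-0.2,0,0.68]
    - [-0.085,-0.25,0,0.85]
    - [-0.1,-0.3,0,1.02]
    - [-0.12,-0.35,0,1.19]
    - [-0.14,-0.364,0,1.36]
    - [-0.14,-0.364,0,1.53]
    - [-0.14,-0.364,0,1.6]
    - [-0.14,-0.364,0,1.6]
    - [-0.14,-0.364,0,1.6]

```text
clock: 46.12
position: [0.6439, 0.0303, 0.2083]
ee_rot: [-2.252, -2.189, 0.002]
force: [0.1, 0.3, 0.1]
width: 0.651
gripper_force: 0.0
```

Run:
```python
from h import *
st();im=snap('wrist','w17');row(im)
cv2.imwrite('pics/w17c.png',cv2.resize(im['color'][0:240,230:430,::-1],(600,600*240//200))[:600])
t=snap('top','top3');g=cv2.cvtColor(t['color'],cv2.COLOR_RGB2GRAY)
# magnet/offcut against the start view
for n,(x0,y0,x1,y1) in{'off':(208,172,229,217),'mag':(196,230,232,258)}.items():
    for q in('top0','top3'):
        T=load(q); gg=cv2.cvtColor(T['color'],cv2.COLOR_RGB2GRAY)[y0:y1,x0:x1]; m=gg<115; v,u=np.nonzero(m); print(n,q,len(u),u.mean()+x0 if len(u) else None,v.mean()+y0 if len(u) else None)
```

```text
t 46.125 p [0.6439 0.0303 0.2083] r [-2.252e+00 -2.189e+00  2.000e-03] F [0.1 0.3 0.1] w 59.8 gf 0.0 q [ 0.24  0.56 -0.58  1.52  0.32  1.16 -0.43]
row y range -0.05881067686803315 0.1551635506695734
y -0.06 x -0.0240..0.0233; y -0.05 x -0.0239..0.0242; y -0.04 x -0.0237..0.0240; y -0.03 x -0.0235..0.0248; y -0.02 x -0.0234..0.0246; y -0.01 x -0.0241..0.0243; y -0.00 x -0.0240..0.0259; y 0.01 x -0.0228..0.0258; y 0.02 x -0.0226..0.0256; y 0.03 x -0.0224..0.0253; y 0.04 x -0.0222..0.0260; y 0.05 x -0.0230..0.0258; y 0.06 x -0.0236..0.0255; y 0.07 x -0.0235..0.0244; y 0.08 x -0.0241..0.0250; y 0.09 x -0.0240..0.0248; y 0.10 x -0.0238..0.0245; y 0.11 x -0.0235..0.0250; y 0.12 x -0.0241..0.0249; y 0.13 x -0.0240..0.0246; 
x -0.015 visible -0.112 0.125 seams [0.0604]
x 0 visible -0.112 0.125 seams [-0.0005, 0.0601, 0.0604]
x 0.015 visible -0.112 0.125 seams [0.0004, 0.0595, 0.0598, 0.0601]
off top0 350 218.0 194.5
off top3 261 218.01532567049807 194.48659003831418
mag top0 227 216.7136563876652 245.2863436123348
mag top3 15 225.66666666666666 242.8
```

View pics/w17c.png

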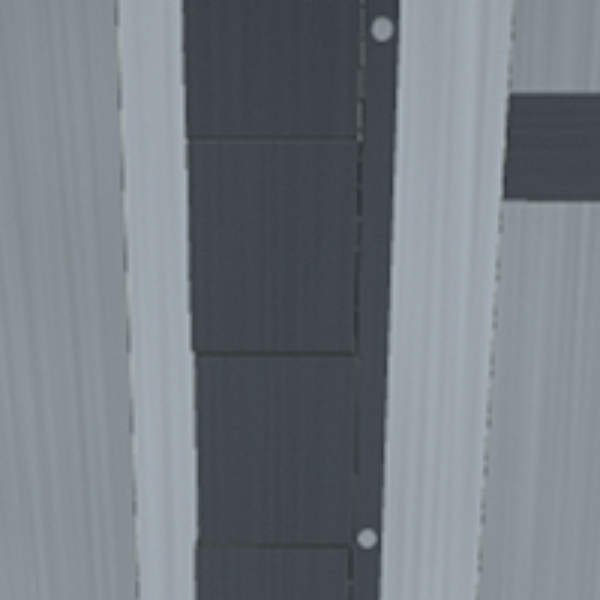

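The row is tight: seams lie at y = 60 and 0 mm, the row's end is at −59 mm and all the edges are square to the fence. Magnet and offcut are undisturbed, so I'm handing in.

```bash
python3 -c "
from cell import arm
print(arm.sign_off())"
```

```text
the job is handed in; nothing more can be done
None
```

I handed the job in at about 46 s on the robot clock; the sign-off gave no verdict. By my measurements, the three coupons on the bench form a tight, square row from the tab, and the block went along it to the tab at about 5 N and is back in its tray, sole down. The counter is on its zero stop; the offcut has not moved, and the magnet lay where it started when last seen clearly, before the block was put back.

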